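# Kit fresh 3D prints from the build plate

### The job

Make up two kits from the parts on the gold build plate: the black gear, the orange roller and the white bracket go in the blue tray, and the white gear and the orange bracket in the green tray. Give each part a pocket of its own, any pocket of its tray, standing upright as it does now and flat on the pocket floor. Leave the spare black roller and the failed black print standing where they are.

Things in the scene. Friction and masses are not known exactly. Their poses are not given: they have to be found in the camera images.
- black_gear: Black. 3D-printed loose part, standing on the gold build plate. Origin: centre of its underside; z up. A toothed disc 52 mm across and 12 mm thick with a round hub 24 mm in diameter rising from its middle to 40 mm above the underside; grip it by the hub. About 35 g.
- white_gear: White. 3D-printed loose part, standing on the gold build plate. Origin: centre of its underside; z up. A toothed disc 52 mm across and 12 mm thick with a round hub 24 mm in diameter rising from its middle to 40 mm above the underside; grip it by the hub. About 35 g.
- orange_roller: Orange. 3D-printed loose part, standing on the gold build plate. Origin: centre of its underside; z up. A short round roller standing on end, 40 mm in diameter and 42 mm tall with a narrower waist 33 mm in diameter between 8 and 30 mm; grip it by the top rim. About 40 g.
- black_roller: Black, the spare. 3D-printed loose part, standing on the gold build plate. Origin: centre of its underside; z up. A short round roller standing on end, 40 mm in diameter and 42 mm tall with a narrower waist 33 mm in diameter between 8 and 30 mm; grip it by the top rim. About 40 g.
- white_bracket: White. 3D-printed loose L-bracket, standing on the gold build plate, 35 g. Origin: centre of its underside; z up. Foot 36 mm (x) by 44 mm (y), 8 mm thick; at its -x edge an upright wall 9 mm thick (x -18 to -9 mm), 44 mm wide along y, rises to 44 mm. A 6 mm wide rib on the foot (x up to 0) is 15 mm high. Grip the upper wall across its 9 mm, 13.5 mm to -x of the origin.
- orange_bracket: Orange. 3D-printed loose L-bracket, standing on the gold build plate, 35 g. Origin: centre of its underside; z up. Foot 36 mm (x) by 44 mm (y), 8 mm thick; at its -x edge an upright wall 9 mm thick (x -18 to -9 mm), 44 mm wide along y, rises to 44 mm. A 6 mm wide rib on the foot (x up to 0) is 15 mm high. Grip the upper wall across its 9 mm, 13.5 mm to -x of the origin.
- blue_tray: Blue kitting tray fixed to the table, 220 mm long (its x), 76 mm wide (its y), 14 mm high. Origin: centre of its underside; z up. Three equal open pockets in a row along x, about 68 mm square, centred at x = -72, 0 and +72 mm; walls and dividers are 4 mm thick (the two dividers 1.5 mm lower than the rim); the pocket floor is 4 mm above the underside.
- green_tray: Green kitting tray fixed to the table, 220 mm long (its x), 76 mm wide (its y), 14 mm high. Origin: centre of its underside; z up. Three equal open pockets in a row along x, about 68 mm square, centred at x = -72, 0 and +72 mm; walls and dividers are 4 mm thick (the two dividers 1.5 mm lower than the rim); the pocket floor is 4 mm above the underside.
- failed_print: A loose, rough lump of glossy black plastic, about 55 mm across and 60 mm tall, standing on the gold build plate among the parts (the plate is 256 mm square and 4 mm thick). Origin: centre of its underside.
There are look-alikes about, which are no part of the job. Leave any brown, pink or purple look-alike of the orange_roller alone.

How it is judged:
By the outcome, as a careful person would: the job done as asked, in the order asked, and still so for the second after the job is handed in, with the robot touching nothing.
It also fails if it takes over 128 s, if anything falls off the work surface, if the arm or the gripper's body presses on something with over 40 N, if the wrist force passes 120 N, or if a joint passes its speed limit or range.

### The arm

A 6-joint arm with a two-finger parallel gripper is mounted at the origin on the work surface. World frame = base frame: x ahead of the robot, y to its left, z up, the work surface at z = 0. Lengths are in m, angles in rad, forces in N, time in s.
With the tool pointing down it reaches from about 0.425 to 0.95 m from the base axis. Payload 3.5 kg.
Tool frame: the origin (TCP) lies between the finger pads; the fingertips stand 22 mm ahead of it and the grasp point (between the pads) lies 3 mm ahead of it (ctrl.nose_length is the z of the fingertips in the tool frame, in m); z points along the fingers, y is the line along which they close (so a half turn about z gives the same grasp; the last joint's range is limited). The gripper opens to 85 mm and grips with 20 to 120 N. Pads are 22 mm wide; open, the fingers measure 114 mm over their backs; the gripper's body (76 mm by 85 mm) begins 54 mm behind the grasp point. The pads swing forward as they close: fully open they stand 13 mm farther back than shut.
Start: joints at [-1.441, 0.286, 1.577, -0, 1.279, -0.15], TCP at [0.186, -0.649, 0.253] pointing down, gripper open.
Joint ranges: [-2.77, 2.77], [-0.9, 2.22], [0.21, 2.48], [-1.53, 4.67], [0.24, 2.81], [-2.84, 2.84]. Speed limits (rad/s): [2.79, 2.79, 3.14, 3.14, 3.14, 3.14].

### API

Orientations are given as a unit quaternion [x, y, z, w].
In Python, from plant import ctrl gives the robot as it stands. The module is installed in compiled form; this text tells all that it offers.
- The arm moves only by the tool send_rows, never from a script. Its argument "rows" is text: rows parted by semicolons, each of 7 numbers parted by spaces: the turn, a rotation vector about the tool's x, y, z in parts of the range, where 1.0 means 180 degrees, then the shift along the tool's x, y, z in fractions of the full range, 1 being 750 mm, then the opening, from -1 (shut) to 1 (fully open). A call has 1 to 8 rows; each row is the pose to reach, as a shift and turn from the pose commanded when the call began, along the tool's axes at that moment; what a row does not reach only later rows make up. A row lasts 1/8 s, in which the tool goes at most 62.5 mm and 10.7 degrees, less where a joint would pass 70% of its speed; a pose out of reach is approached as far as the arm can. Shift and turn numbers lie between -1 and 1, and a call with a number outside is refused. A call with a gripper value outside its range is refused whole. The fingers move at their own pace and stop on an object; "grip_force" is the grip in N (left out, the last holds). Time passes only in rows, so rows that repeat a pose let the fingers close. It gives the time, the measured TCP pose, the force, the opening and the grip force at its end, in the units of the state.
- ctrl.get_state(): the state, without advancing time (a new reading comes with each control period).
- ctrl.read_camera(name): name is "scene" or "top" or "wrist"; returns a dict with "color" (420x560x3 uint8, red, green, blue), "fx", "fy", "cx", "cy" (pixels), "extrinsics" (4x4, takes a point from world to camera coordinates). Camera axes: x right, y down, z forward; pixel columns grow to the right and rows downward; lengths in m; the calibration is good to about 2 mm. The wrist camera is an equidistant fisheye: a pixel r from the principal point sees the ray r / f radians off the axis. A picture is of the moment at which its call begins. There is no depth.
- ctrl.sign_off(): hands the job in; it is judged then, once.
Trained networks look in a picture, given as the dict that the camera call returned (one of the last four; its "shot" number tells which), for a name from the list of things; names that differ only in an ending like _2 or _b are one class to them, and where a whole thing is asked for, a point or a joint stands for the part that bears it (a point fixed in the world has none). Each returns a list of dicts, best first, with "p" (0 to 1); they miss things now and then, are a little off and sometimes report something else, mostly with a low value. They report only what shows in the picture. A call takes as long as a camera call. They do not tell look-alikes from the thing itself.
- ctrl.look_for(picture, target): "position" ([x, y, z] in m, in the coordinates of the camera as it stood for that picture, good to about 4 mm: the middle of the surface that is visible of it).
The state is a dict: "time": time; "qpos": joint angles; "dq": joint speeds; "joint_efforts": joint torques, N m; "eef_pos": TCP position; "tcp_rot": TCP orientation; "contact_force": force on the tool from outside, world axes, zero at the start; "wrist_torque": the same for the moment, N m; "opening": opening from 0.0 (shut) to 1.0 (fully open); "finger_force": force on a finger pad.
Only numpy, scipy, OpenCV 4.12 (cv2) and the standard library are available. Lean on these libraries where they do the work, as an engineer would, in place of code of your own. Each camera call takes 0.05 s, during which the arm holds its last target. There are 200 camera calls.

## Working session

There is one attempt and no reset: what is moved stays moved. The work goes in short steps, Python scripts to look and compute and a tool call to move; the robot and the scene stay as the last step left them, time stands still between calls to the robot, and variables do not carry over. Pictures are saved under pics/ and viewed, at most 14 in all, crops included, and the job is handed in when it is done.

Besides the shell and the picture viewer there is one more tool, called after "Request:" in YAML: its name, and indented under it one key for each argument. send_rows: Moves the arm, as the interface text tells. Its arguments: {"type":"object","properties":{"rows":{"type":"string"},"grip_force":{"type":"number"}},"required":["rows"]}

```bash
mkdir -p pics; cat > h.py <<'E'
import numpy as np, cv2
from plant import ctrl
from scipy.spatial.transform import Rotation as R
def shot(n,f=None):
    p=ctrl.read_camera(n)
    if f: cv2.imwrite('pics/'+f,p['color'][:,:,::-1])
    return p
def w(p,c):
    E=np.array(p['extrinsics']); return E[:3,:3].T@(np.array(c)-E[:3,3])
def proj(p,X):
    E=np.array(p['extrinsics']); c=E[:3,:3]@np.array(X)+E[:3,3]; return np.array([p['fx']*c[0]/c[2]+p['cx'],p['fy']*c[1]/c[2]+p['cy']])
def pix(p,u,v,z):
    E=np.array(p['extrinsics']); d=E[:3,:3].T@np.array([(u-p['cx'])/p['fx'],(v-p['cy'])/p['fy'],1]); o=-E[:3,:3].T@E[:3,3]
    return o+d*(z-o[2])/d[2]
E
python3 - <<'E'
from h import *
for n in ('top','scene'):
    p=shot(n,n+'1.png')
    print(n,p['fx'],p['cx'],p['cy'],np.round(p['extrinsics'],3).tolist())
    for t in 'black_gear white_gear orange_roller black_roller white_bracket orange_bracket blue_tray green_tray failed_print'.split():
        for d in ctrl.look_for(p,t)[:4]:
            X=w(p,d['position']); print(t,round(d['p'],2),X.round(3),proj(p,X).round())
print(ctrl.get_state())
E
```

```text
top 478.14967503761 276.32444884740784 209.42346861733805 [[0.02, -1.0, 0.001, -0.023], [-0.996, -0.02, -0.091, 0.583], [0.091, 0.001, -0.996, 1.055], [0.0, 0.0, 0.0, 1.0]]
black_gear 0.56 [ 0.487 -0.01   0.013] [275. 252.]
white_gear 0.84 [ 0.673 -0.068  0.015] [302. 171.]
orange_roller 0.9 [0.688 0.231 0.043] [170. 160.]
orange_roller 0.84 [0.594 0.21  0.043] [177. 202.]
orange_roller 0.65 [0.503 0.205 0.042] [178. 243.]
orange_roller 0.54 [0.553 0.086 0.05 ] [232. 221.]
black_roller 0.78 [0.484 0.068 0.041] [240. 253.]
black_roller 0.64 [ 0.505 -0.089  0.012] [310. 245.]
white_bracket 0.89 [ 0.505 -0.092  0.011] [311. 245.]
orange_bracket 0.82 [0.646 0.106 0.01 ] [226. 182.]
blue_tray 0.56 [ 0.534 -0.28   0.004] [393. 234.]
green_tray 0.81 [0.461 0.316 0.004] [132. 261.]
failed_print 0.62 [ 0.593 -0.076  0.058] [306. 204.]
scene 522.269602408926 277.3594976083623 212.74931397242565 [[0.805, 0.593, 0.009, -0.462], [0.456, -0.61, -0.648, -0.219], [-0.379, 0.526, -0.761, 1.443], [0.0, 0.0, 0.0, 1.0]]
black_gear 0.85 [ 0.499 -0.019  0.017] [247. 217.]
white_gear 0.94 [ 0.68  -0.07   0
[... 477 characters left out ...]
'time': 1.0, 'qpos': array([-1.44100549e+00,  2.86321763e-01,  1.57670404e+00,  1.88585583e-05,
        1.27861241e+00, -1.50010678e-01]), 'dq': array([-0.00028855, -0.00041174,  0.00063398,  0.00018551, -0.00201555,
       -0.00066212]), 'joint_efforts': array([-5.90695854e-04, -4.05973434e+01, -2.92947721e+01, -2.53025373e-04,
        4.79465052e-04,  1.51598393e-06]), 'eef_pos': array([ 0.18643453, -0.64872469,  0.25330815]), 'tcp_rot': array([ 9.90230218e-01,  1.39442154e-01,  9.25941323e-06, -2.26873102e-05]), 'contact_force': array([-0.2772764 ,  0.35470178,  0.06433447]), 'wrist_torque': array([-0.00262203, -0.00121331,  0.05561891]), 'finger_force': 0.0, 'opening': 0.993437279778188}
```

```bash
python3 - <<'E'
import cv2
a=cv2.imread('pics/top1.png')[110:320,80:440]
cv2.imwrite('pics/top1c.png',cv2.resize(a,None,fx=2.2,fy=2.2,interpolation=cv2.INTER_CUBIC))
a=cv2.imread('pics/scene1.png')[110:350,130:430]
cv2.imwrite('pics/scene1c.png',cv2.resize(a,None,fx=2.5,fy=2.5,interpolation=cv2.INTER_CUBIC))
E
```

```text
(no output)
```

View pics/top1c.png

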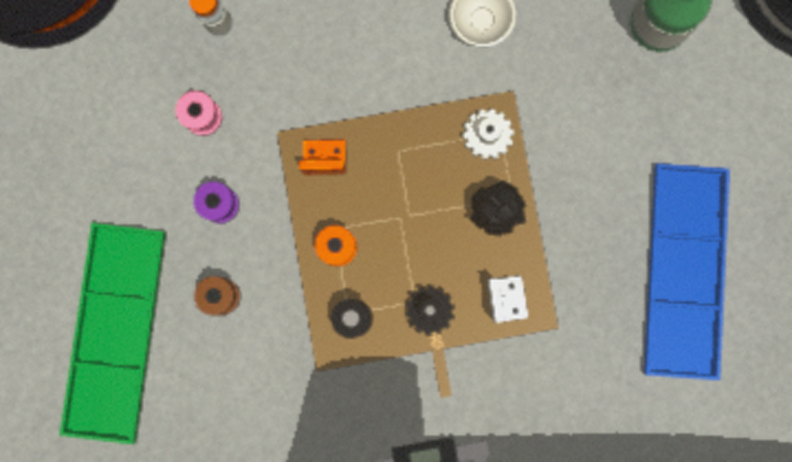

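View pics/scene1c.png

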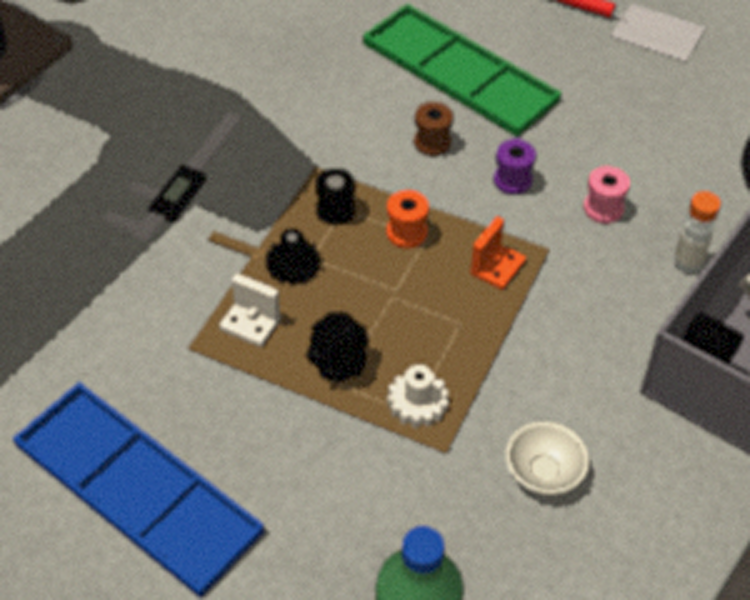

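The top crop has four roller candidates, in full-image pixels: pink (170,160), purple (177,202), brown (178,243) and true orange (232,221). Only the one at (232,221) is orange and on the plate, and both enlarged crops confirm it. The white bracket's wall is on its +y side and the orange bracket's wall is on its -x side. Next I fit the poses by silhouette.

```bash
cat > fit.py <<'E'
from h import *
from scipy.optimize import minimize
def cyl(r,z0,z1): 
    a=np.linspace(0,2*np.pi,32,endpoint=False)
    return np.array([[r*np.cos(t),r*np.sin(t),z] for t in a for z in (z0,z1)])
def box(x0,x1,y0,y1,z0,z1): return np.array([[x,y,z] for x in(x0,x1) for y in(y0,y1) for z in(z0,z1)])
gear=[cyl(.0252,0,.012),cyl(.012,0,.04)]
roll=[cyl(.02,0,.008),cyl(.0165,0,.042),cyl(.02,.03,.042)]
brk=[box(-.018,.018,-.022,.022,0,.008),box(-.018,-.009,-.022,.022,0,.044)]
tray=[box(-.11,.11,-.038,.038,0,.014)]
S=4
def sil(p,shape,x,y,yaw,z):
    m=np.zeros((420*S,560*S),np.uint8); c,s=np.cos(yaw),np.sin(yaw)
    for P in shape:
        q=np.array([proj(p,[x+c*a-s*b,y+s*a+c*b,z+h]) for a,b,h in P])
        cv2.fillConvexPoly(m,cv2.convexHull(((q+.5)*S).astype(np.int32)),1)
    return m
def mask(p,col):
    h=cv2.cvtColor(cv2.resize(p['color'],None,fx=S,fy=S,interpolation=cv2.INTER_LINEAR),cv2.COLOR_RGB2HSV); H,s,v=[h[...,i].astype(int) for i in range(3)]
    return {'orange':((H<12)&(s>190)&(v>110)),'white':(s<45)&(v>130),'black':(v<75),
     'blue':(abs(H-110)<12)&(s>120),'green':(abs(H-67)<15)&(s>120)}[col].astype(np.uint8)
def fit(ps,shape,col,x,y,yaw,z,R=.045,useyaw=True):
    ms=[]
    for p in ps:
        near=sil(p,[cyl(R,0,.05)],x,y,0,z); ms.append(mask(p,col)*near)
    def f(v):
        e=0
        for p,m in zip(ps,ms):
            s=sil(p,shape,v[0],v[1],v[2]*10 if useyaw else 0,z); e+=1-(s&m).sum()/max(1,(s|m).sum())
        return e
    v0=np.array([x,y,yaw/10]); sim=np.array([v0,v0+[.006,0,0],v0+[0,.006,0],v0+[0,0,.03]])
    r=minimize(f,v0,method='Nelder-Mead',options=dict(initial_simplex=sim,xatol=1e-4,fatol=1e-4,maxiter=150))
    return r.x[0],r.x[1],np.degrees(r.x[2]*10),r.fun/len(ps)
E
cat > m.py <<'E'
from fit import *
T,C=shot('top'),shot('scene')
for n,a in dict(black_gear=(gear,'black',.49,-.014,0,.004,.04,False),orange_roller=(roll,'orange',.556,.083,0,.004,.04,False),
 white_bracket=(brk,'white',.505,-.087,-1.4,.004),white_gear=(gear,'white',.675,-.069,0,.004,.04,False),orange_bracket=(brk,'orange',.645,.102,.1,.004),
 blue=(tray,'blue',.534,-.28,0,0,.13),green=(tray,'green',.461,.316,-.2,0,.13),print=([cyl(.0275,0,.06)],'black',.6,-.083,0,.004,.04,False),black_roller=(roll,'black',.484,.068,0,.004,.04,False)).items():
    print(n,*[np.round(fit(ps,*a),4) for ps in ([T],[C],[T,C])])
E
python3 m.py
```

```text
black_gear [ 0.4924 -0.0101 -4.8474  0.3077] [ 0.4898 -0.0085  0.2333  0.1421] [ 0.4901 -0.0088  0.7366  0.2279]
orange_roller [ 0.5392  0.072  38.1954  0.9998] [ 0.5516  0.0899 -8.2913  0.2149] [ 0.5516  0.0899 -8.1944  0.6072]
white_bracket [  0.5038  -0.0904 -81.2069   0.138 ] [  0.4993  -0.0887 -74.105    0.4562] [  0.5038  -0.0904 -81.296    0.3054]
white_gear [ 0.6763 -0.0673  3.5579  0.2882] [ 0.6742 -0.065  -2.4972  0.3094] [ 0.6758 -0.0673 -1.1751  0.3007]
orange_bracket [ 0.6442  0.1064 17.4287  0.9524] [0.6478 0.106  7.5869 0.2161] [0.6482 0.1059 5.3847 0.5863]
blue [ 0.5363 -0.2767 -2.5951  0.0405] [ 0.5338 -0.2754 -2.4345  0.0525] [ 0.5355 -0.2763 -3.2335  0.0483]
green [ 0.4617  0.3188 -5.9544  0.0512] [ 0.459   0.3199 -7.7037  0.1102] [ 0.4608  0.319  -5.7735  0.0836]
print [  0.5929  -0.0749 -14.2194   0.2115] [ 0.6041 -0.0813 -3.8812  0.265 ] [ 0.5989 -0.0769 -1.6733  0.254 ]
black_roller [0.4818 0.0695 8.0566 0.3884] [0.4808 0.0711 2.8353 0.2916] [0.4811 0.0708 0.222  0.3411]
```

```bash
python3 - <<'E'
from h import *
p=shot('top'); h=cv2.cvtColor(p['color'],cv2.COLOR_RGB2HSV)
for u,v in [(224,222),(240,221),(227,180),(226,185),(250,200),(300,170),(296,171),(312,243),(305,243),(276,244),(268,250),(235,255),(306,204),(300,212)]: print(u,v,h[v,u])
E
sed -i "s/'orange':.*'white':(s<45)&(v>130),'black':(v<75)/'orange':((H<11)|(H>170))\&(s>160)\&(v>90),'white':(s<60)\&(v>100),'black':(v<60)/" fit.py; python3 m.py
```

```text
224 222 [ 14 244 236]
240 221 [ 14 244 233]
227 180 [ 14 244 235]
226 185 [ 14 244 238]
250 200 [ 18 133 153]
300 170 [ 34   9 229]
296 171 [ 30  22 174]
312 243 [ 60   1 236]
305 243 [ 30   2 235]
276 244 [12 43 60]
268 250 [15 36 57]
235 255 [16 29 98]
306 204 [18 61 50]
300 212 [21 74 48]
black_gear [ 0.4952 -0.0118  4.53    0.7994] [ 0.4897 -0.0086 -3.64    0.1687] [ 0.4899 -0.0087 -1.736   0.485 ]
orange_roller [ 0.5397  0.0723 38.1202  0.9993] [ 0.5525  0.0896 -5.7085  0.1273] [ 0.5525  0.0896 -5.7085  0.5633]
white_bracket [  0.5036  -0.0903 -80.1913   0.126 ] [  0.5014  -0.0884 -77.962    0.3882] [  0.5035  -0.0901 -79.5905   0.2711]
white_gear [ 0.6766 -0.0674  4.4977  0.2852] [ 0.6749 -0.0661 -2.1839  0.113 ] [ 0.6753 -0.0666 -9.3242  0.2055]
orange_bracket [ 0.6439  0.1055 32.1354  0.9922] [0.648  0.1053 5.9007 0.0929] [0.648  0.1053 6.3063 0.5419]
blue [ 0.5363 -0.2767 -2.5951  0.0396] [ 0.5338 -0.2754 -2.4345  0.0524] [ 0.5355 -0.2767 -3.0739  0.0475]
green [ 0.4617  0.3188 -5.9544  0.0511] [ 0.459   0.3199 -7.7037  0.1108] [ 0.461   0.319  -5.7648  0.084 ]
print [ 0.5909 -0.0749  6.8645  0.3375] [  0.5944  -0.0753 -41.0382   0.3312] [  0.5923  -0.0733 -19.3653   0.3349]
black_roller [ 0.484   0.068  -0.0802  0.6688] [ 0.4809  0.0719 -1.5826  0.2235] [ 0.4813  0.0711 -1.7372  0.4473]
```

```bash

sed -i "s/(H<11)|(H>170))&(s>160)&(v>90)/(H<17)|(H>170))\&(s>185)\&(v>90)/; s/'black':(v<60)/'black':(v<80)/" fit.py; python3 m.py
cat > go.py <<'E'
import sys
from h import *
# usage: go.py x y z closing_dir_deg [nx ny..]: shift for TCP to reach, tool axes
s=ctrl.get_state(); Rt=R.from_quat(s['tcp_rot']); M=Rt.as_matrix()
x,y,z,c=map(float,sys.argv[1:5])
ty=np.degrees(np.arctan2(M[1,1],M[0,1])); 
for d in (0,180):
    dy=(c+d-ty+180)%360-180
    print('turn z (tool)',round(-dy,1), 'q6',round(s['qpos'][5],2))
print('shift mm',(M.T@(np.array([x,y,z])-s['eef_pos'])*1000).round(1),'pos',s['eef_pos'].round(4),'t',s['time'],'tilt',M[:,2].round(3),'open',round(s['opening'],2),'y dir',round(ty,1))
E
python3 go.py 0.490 -0.009 0.12 0
```

```text
black_gear [ 4.91200e-01 -9.00000e-03 -1.17709e+01  2.63900e-01] [ 0.4896 -0.0087 -7.5943  0.2064] [ 0.4901 -0.0087 -1.1498  0.2385]
orange_roller [ 0.5545  0.0879 -0.3595  0.1401] [0.5529 0.0891 0.6856 0.143 ] [ 0.5539  0.0878 -1.7362  0.1472]
white_bracket [  0.5037  -0.0904 -80.0825   0.1273] [  0.5011  -0.0887 -78.224    0.387 ] [  0.5038  -0.09   -80.9739   0.2728]
white_gear [ 0.6766 -0.0674  4.4977  0.2841] [ 0.6749 -0.0661 -1.2218  0.1113] [ 0.6753 -0.0666 -7.824   0.2045]
orange_bracket [0.6489 0.1043 1.8772 0.0797] [0.6479 0.1062 5.4086 0.0858] [0.6489 0.1045 3.5381 0.1021]
blue [ 0.5363 -0.2767 -2.5951  0.0399] [ 0.5338 -0.2754 -2.4345  0.0525] [ 0.5355 -0.2763 -3.2335  0.0482]
green [ 0.4617  0.3188 -5.9544  0.0514] [ 0.459   0.3199 -7.7037  0.1111] [ 0.4608  0.319  -5.7735  0.0842]
print [ 0.5924 -0.0744  2.0292  0.1932] [ 0.6041 -0.0814  0.2416  0.2549] [ 0.5985 -0.0764 -3.8516  0.2418]
black_roller [0.4816 0.0707 7.2063 0.3417] [0.4806 0.0712 7.2354 0.3382] [ 0.481   0.0706 -1.9766  0.3402]
turn z (tool) -74.0 q6 -0.15
turn z (tool) 106.0 q6 -0.15
shift mm [ 468.4 -531.   133.3] pos [ 0.1864 -0.6487  0.2534] t 1.35 tilt [-0. -0. -1.] open 1.0 y dir -74.0
```

Careful with the scale: shifts go in shares of 750 mm and turns go in shares of 180 degrees. That gives: -531 mm / 750 = -0.708, 468 mm / 750 = 0.624, 6 degrees / 180 = 0.0333.

Request:
send_rows:
  rows: "0 0 0.0333 0.624 -0.708 0.08 0.2;0 0 0.0333 0.624 -0.708 0.08 0.2;0 0 0.0333 0.624 -0.708 0.08 0.2;0 0 0.0333 0.624 -0.708 0.08 0.2;0 0 0.0333 0.624 -0.708 0.08 0.2;0 0 0.0333 0.624 -0.708 0.08 0.2;0 0 0.0333 0.624 -0.708 0.08 0.2;0 0 0.0333 0.624 -0.708 0.08 0.2"
  grip_force: 30

```text
time: 2.35
eef_pos: [0.4005, -0.1968, 0.2115]
tcp_rot: [0.996, 0.087, 0.001, 0.001]
contact_force: [0.7, -0.8, 0.5]
opening: 0.603
finger_force: 0.0
```

```bash
python3 go.py 0.490 -0.009 0.12 -80
```

```text
turn z (tool) 0.0 q6 0.71
turn z (tool) -180.0 q6 0.71
shift mm [ 120.7 -169.5   91.4] pos [ 0.4005 -0.1968  0.2115] t 2.35 tilt [ 0.001 -0.001 -1.   ] open 0.6 y dir -80.0
```

Scaled: -170 mm / 750 = -0.2267, 121 mm / 750 = 0.1613.

Request:
send_rows:
  rows: "0 0 0 0.1613 -0.2267 0.08 0.2;0 0 0 0.1613 -0.2267 0.1067 0.2;0 0 0 0.1613 -0.2267 0.1213 0.2;0 0 0 0.1613 -0.2267 0.1213 0.2;0 0 0 0.1613 -0.2267 0.1213 0.2;0 0 0 0.1613 -0.2267 0.1213 0.2;0 0 0 0.1613 -0.2267 0.1213 0.2"

```text
time: 3.22
eef_pos: [0.4898, -0.0111, 0.1211]
tcp_rot: [0.996, 0.087, 0.001, 0.0]
contact_force: [-0.4, 0.2, 0.3]
opening: 0.6
finger_force: 0.0
```

```bash
python3 go.py 0.490 -0.009 0.043 -80; python3 -c "
from h import *
p=shot('wrist','w1.png')
print([(round(d['p'],2),w(p,d['position']).round(4)) for d in ctrl.look_for(p,'black_gear')])"
```

```text
turn z (tool) -0.1 q6 1.17
turn z (tool) 179.9 q6 1.17
shift mm [ 0.4 -2.1 78.1] pos [ 0.4898 -0.0111  0.1211] t 3.225 tilt [ 0.002 -0.001 -1.   ] open 0.6 y dir -80.1
[(0.78, array([ 0.4953, -0.0076,  0.021 ]))]
```

View pics/w1.png

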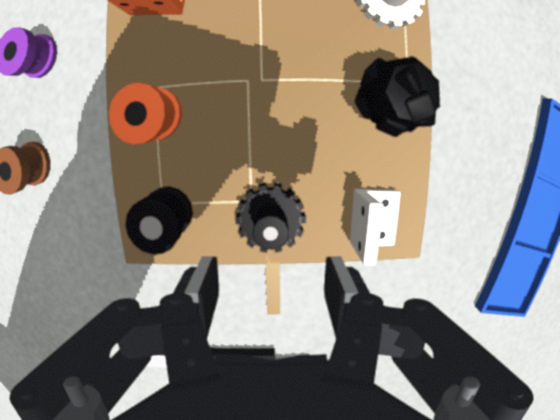

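The wrist view shows the black gear hub at (270,232), midway between the fingers at (200,290) and (342,290). I'm descending on it.

Scaled: 77 mm / 750 = 0.1027, 65 mm / 750 = 0.0867.

Request:
send_rows:
  rows: "0 0 0 0 -0.0013 0.0533 0.2;0 0 0 0 -0.0013 0.0867 0.2;0 0 0 0 -0.0013 0.1027 0.2;0 0 0 0 -0.0013 0.1027 0.2;0 0 0 0 -0.0013 0.1027 -1;0 0 0 0 -0.0013 0.1027 -1;0 0 0 0 -0.0013 0.1027 -1;0 0 0 0 -0.0013 0.1027 -1"

```text
time: 4.32
eef_pos: [0.4904, -0.0094, 0.0445]
tcp_rot: [0.996, 0.088, 0.001, 0.0]
contact_force: [-0.9, 0.5, 6.4]
opening: 0.265
finger_force: 29.8
```

```bash
python3 go.py 0.6074 -0.280 0.12 -80
```

```text
turn z (tool) 0.0 q6 1.17
turn z (tool) -180.0 q6 1.17
shift mm [ 68.2 287.  -74.9] pos [ 0.4904 -0.0094  0.0445] t 4.325 tilt [ 0.003 -0.001 -1.   ] open 0.26 y dir -80.0
```

Scaled: 287 mm / 750 = 0.3827, 143 mm / 750 = 0.1907.

Request:
send_rows:
  rows: "0 0 0 0 0 -0.0533 -1;0 0 0 0 0 -0.1067 -1;0 0 0 0.0453 0.1907 -0.1067 -1;0 0 0 0.0907 0.3827 -0.1067 -1;0 0 0 0.0907 0.3827 -0.1067 -1;0 0 0 0.0907 0.3827 -0.1067 -1;0 0 0 0.0907 0.3827 -0.1067 -1;0 0 0 0.0907 0.3827 -0.1067 -1"

```text
time: 5.32
eef_pos: [0.6065, -0.2829, 0.1227]
tcp_rot: [0.996, 0.086, 0.0, 0.0]
contact_force: [-0.4, 0.6, -0.7]
opening: 0.266
finger_force: 29.6
```

```bash
python3 go.py 0.6074 -0.280 0.046 -80
```

```text
turn z (tool) -0.2 q6 0.81
turn z (tool) 179.8 q6 0.81
shift mm [ 1.3 -2.7 76.7] pos [ 0.6065 -0.2829  0.1227] t 5.325 tilt [ 0.    -0.001 -1.   ] open 0.27 y dir -80.2
```

Scaled: 78 mm / 750 = 0.104, 77 mm / 750 = 0.1027.

Request:
send_rows:
  rows: "0 0 0 0.0013 -0.0027 0.0533 -1;0 0 0 0.0013 -0.0027 0.0867 -1;0 0 0 0.0013 -0.0027 0.1 -1;0 0 0 0.0013 -0.0027 0.1027 -1;0 0 0 0.0013 -0.0027 0.104 -1;0 0 0 0.0013 -0.0027 0.104 -1"

```text
time: 6.08
eef_pos: [0.6075, -0.278, 0.0465]
tcp_rot: [0.996, 0.087, 0.001, 0.001]
contact_force: [0.4, -0.9, 0.5]
opening: 0.266
finger_force: 29.7
```

```bash
python3 go.py 0.554 0.088 0.12 -80;
```

```text
turn z (tool) 0.0 q6 0.81
turn z (tool) -180.0 q6 0.81
shift mm [  11.2 -369.6  -74.1] pos [ 0.6075 -0.278   0.0465] t 6.075 tilt [ 0.002 -0.001 -1.   ] open 0.27 y dir -80.0
```

Request:
send_rows:
  rows: "0 0 0 0 0 0.0027 -1;0 0 0 0 0 0.0027 -1;0 0 0 0 0 0.0027 0.2;0 0 0 0 0 0.0027 0.2;0 0 0 0 0 0.0027 0.2;0 0 0 0 0 -0.0533 0.4;0 0 0 0 0 -0.1067 0.7;0 0 0 0 0 -0.1067 0.7"

```text
time: 7.08
eef_pos: [0.6092, -0.2792, 0.13]
tcp_rot: [0.996, 0.087, 0.003, 0.003]
contact_force: [0.1, -0.6, 0.3]
opening: 0.849
finger_force: 0.0
```

Scaled: -370 mm / 750 = -0.4933, 11 mm / 750 = 0.0147.

Request:
send_rows:
  rows: "0 0 0 0.0147 -0.4933 0 0.7;0 0 0 0.0147 -0.4933 0 0.7;0 0 0 0.0147 -0.4933 0 0.7;0 0 0 0.0147 -0.4933 0 0.7;0 0 0 0.0147 -0.4933 0 0.7;0 0 0 0.0147 -0.4933 0 0.7;0 0 0 0.0147 -0.4933 0 0.7;0 0 0 0.0147 -0.4933 0 0.7"

```text
time: 8.07
eef_pos: [0.5526, 0.0885, 0.1241]
tcp_rot: [0.996, 0.088, -0.001, 0.0]
contact_force: [-0.2, -0.4, -0.6]
opening: 0.849
finger_force: 0.0
```

```bash
python3 go.py 0.554 0.088 0.043 -80; python3 -c "
from h import *
shot('top','top2.png');p=shot('wrist','w2.png')
a=cv2.imread('pics/top2.png')[110:320,80:440]
b=cv2.imread('pics/w2.png')
cv2.imwrite('pics/c2.png',np.vstack([cv2.resize(a,(500,292)),cv2.resize(b,(400,300))[:, :].copy().repeat(1,0) if 0 else cv2.resize(b,(500,300))]))"
```

```text
turn z (tool) 0.1 q6 1.37
turn z (tool) -179.9 q6 1.37
shift mm [ 1.4  0.7 81.1] pos [0.5526 0.0885 0.1241] t 8.075 tilt [-0.002 -0.    -1.   ] open 0.85 y dir -79.9
```

View pics/c2.png

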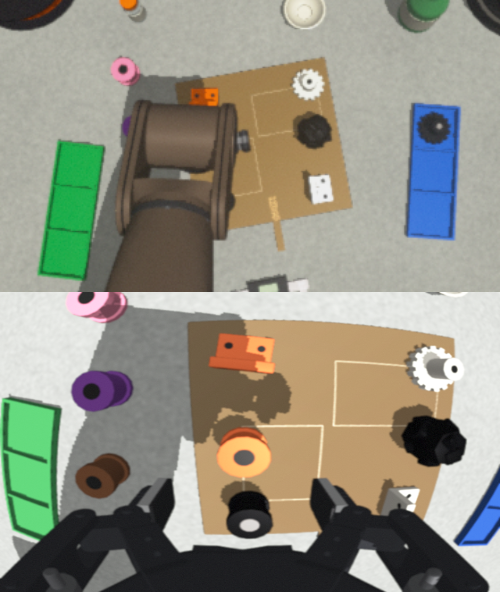

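The black gear sits upright in the far blue pocket, top view (433,127). The orange roller at (243,455) lies between the fingers, so I'm gripping it.

Request:
send_rows:
  rows: "0 0 0 0.0013 0 0.0533 0.7;0 0 0 0.0013 0 0.0867 0.7;0 0 0 0.0013 0 0.1067 0.7;0 0 0 0.0013 0 0.1067 0.7;0 0 0 0.0013 0 0.1067 -1;0 0 0 0.0013 0 0.1067 -1;0 0 0 0.0013 0 0.1067 -1;0 0 0 0.0013 0 0.1067 -1"

```text
time: 9.18
eef_pos: [0.5554, 0.0887, 0.0466]
tcp_rot: [0.996, 0.088, 0.001, 0.0]
contact_force: [-0.5, -1.8, 6.3]
opening: 0.453
finger_force: 30.5
```

```bash
python3 go.py 0.4636 -0.273 0.12 -80
```

```text
turn z (tool) 0.0 q6 1.37
turn z (tool) -180.0 q6 1.37
shift mm [-153.2  340.2  -73.5] pos [0.5554 0.0887 0.0466] t 9.175 tilt [ 0.003 -0.    -1.   ] open 0.45 y dir -80.0
```

Scaled: 340 mm / 750 = 0.4533, -153 mm / 750 = -0.204.

Request:
send_rows:
  rows: "0 0 0 0 0 -0.0533 -1;0 0 0 0 0 -0.1067 -1;0 0 0 -0.204 0.4533 -0.1067 -1;0 0 0 -0.204 0.4533 -0.1067 -1;0 0 0 -0.204 0.4533 -0.1067 -1;0 0 0 -0.204 0.4533 -0.1067 -1;0 0 0 -0.204 0.4533 -0.1067 -1;0 0 0 -0.204 0.4533 -0.1067 -1"

```text
time: 10.18
eef_pos: [0.4616, -0.2742, 0.1248]
tcp_rot: [0.996, 0.087, -0.0, -0.0]
contact_force: [0.0, -0.7, -0.3]
opening: 0.453
finger_force: 30.4
```

Request:
send_rows:
  rows: "0 0 0 0 0 0 -1;0 0 0 0 0 0 -1;0 0 0 0 0 0 -1"

```text
time: 10.55
eef_pos: [0.4628, -0.271, 0.1246]
tcp_rot: [0.996, 0.088, -0.0, -0.001]
contact_force: [0.6, -0.9, -1.0]
opening: 0.45
finger_force: 30.5
```

```bash
python3 go.py 0.4636 -0.273 0.047 -80
```

```text
turn z (tool) 0.1 q6 0.67
turn z (tool) -179.9 q6 0.67
shift mm [ 0.5  2.2 77.6] pos [ 0.4628 -0.271   0.1246] t 10.55 tilt [-0.001  0.001 -1.   ] open 0.45 y dir -79.9
```

Scaled: 79 mm / 750 = 0.1053, 75 mm / 750 = 0.1.

Request:
send_rows:
  rows: "0 0 0 0 0.0013 0.0533 -1;0 0 0 0 0.0013 0.0867 -1;0 0 0 0 0.0013 0.1 -1;0 0 0 0 0.0013 0.1053 -1;0 0 0 0 0.0013 0.1053 -1;0 0 0 0 0.0013 0.1053 -1;0 0 0 0 0.0013 0.1053 -1"

```text
time: 11.42
eef_pos: [0.4633, -0.274, 0.0467]
tcp_rot: [0.996, 0.088, 0.0, 0.001]
contact_force: [-0.4, 0.2, 1.2]
opening: 0.454
finger_force: 30.5
```

Scaled: -80 mm / 750 = -0.1067, -40 mm / 750 = -0.0533.

Request:
send_rows:
  rows: "0 0 0 0 0 0.0013 0.7;0 0 0 0 0 0.0013 0.7;0 0 0 0 0 0.0013 0.7;0 0 0 0 0 0.0013 0.7;0 0 0 0 0 -0.0533 0.7;0 0 0 0 0 -0.1067 0.1;0 0 0 0 0 -0.1067 0.1;0 0 0 0 0 -0.1067 0.1"

```text
time: 12.42
eef_pos: [0.4625, -0.2734, 0.1255]
tcp_rot: [0.996, 0.087, -0.0, -0.0]
contact_force: [0.4, -0.7, -0.2]
opening: 0.55
finger_force: 0.0
```

```bash
python3 go.py 0.5005 -0.0767 0.12 -80; cat > wb.py <<'E'
from fit import *
T,C=shot('top'),shot('scene')
E
python3 - <<'E'
from fit import *
T=shot('top','top3.png'); print(np.round(fit([T],brk,'white',.503,-.09,-1.4,.004),4))
a=cv2.imread('pics/top3.png')[150:300,250:430]; cv2.imwrite('pics/c3.png',cv2.resize(a,None,fx=3.5,fy=3.5))
E
```

```text
turn z (tool) 0.0 q6 0.67
turn z (tool) -180.0 q6 0.67
shift mm [  71.7 -187.     5.6] pos [ 0.4625 -0.2734  0.1255] t 12.425 tilt [-0.001  0.001 -1.   ] open 0.55 y dir -80.0
[  0.5038  -0.09   -80.2669   0.2309]
```

View pics/c3.png

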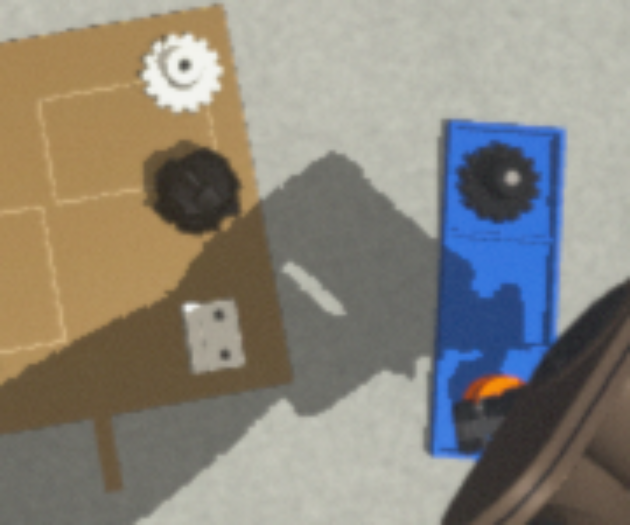

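The gear is in the far blue pocket and the orange roller is in the near one. Next is the white bracket, closing across its wall.

Scaled: -187 mm / 750 = -0.2493, 73 mm / 750 = 0.0973.

Request:
send_rows:
  rows: "0 0 0 0.0973 -0.2493 0 0.1;0 0 0 0.0973 -0.2493 0 0.1;0 0 0 0.0973 -0.2493 0 0.1;0 0 0 0.0973 -0.2493 0 0.1;0 0 0 0.0973 -0.2493 0 0.1;0 0 0 0.0973 -0.2493 0 0.1;0 0 0 0.0973 -0.2493 0 0.1"

```text
time: 13.35
eef_pos: [0.5021, -0.0782, 0.1259]
tcp_rot: [0.996, 0.086, -0.0, 0.0]
contact_force: [-0.2, 0.1, -0.1]
opening: 0.549
finger_force: 0.0
```

```bash
python3 go.py 0.5015 -0.0767 0.045 -80; python3 -c "
from h import *
shot('wrist','w4.png')"
```

```text
turn z (tool) -0.1 q6 1.04
turn z (tool) 179.9 q6 1.04
shift mm [-0.3 -1.6 80.9] pos [ 0.5021 -0.0782  0.1259] t 13.35 tilt [-0. -0. -1.] open 0.55 y dir -80.1
```

View pics/w4.png

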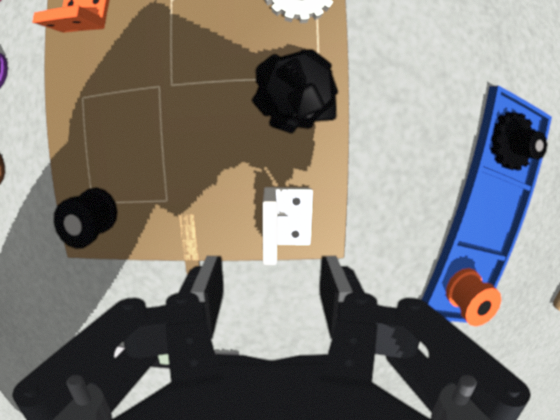

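The wall at (269,232) is centred between the fingers and parallel to the pads. The roller at (472,298) stands upright in its pocket.

Scaled: 80 mm / 750 = 0.1067, 65 mm / 750 = 0.0867.

Request:
send_rows:
  rows: "0 0 0 0 0 0.0533 0.1;0 0 0 0 0 0.0867 0.1;0 0 0 0 0 0.1067 0.1;0 0 0 0 0 0.1067 0.1;0 0 0 0 0 0.1067 -1;0 0 0 0 0 0.1067 -1;0 0 0 0 0 0.1067 -1;0 0 0 0 0 0.1067 -1"

```text
time: 14.4
eef_pos: [0.5032, -0.0772, 0.0474]
tcp_rot: [0.996, 0.088, 0.001, 0.001]
contact_force: [-0.6, 0.8, 7.0]
opening: 0.101
finger_force: 33.1
```

```bash
python3 go.py 0.533 -0.263 0.125 -86
```

```text
turn z (tool) 6.0 q6 1.04
turn z (tool) -174.0 q6 1.04
shift mm [ -2.9 188.3 -77.4] pos [ 0.5032 -0.0772  0.0474] t 14.4 tilt [ 0.002 -0.001 -1.   ] open 0.1 y dir -80.0
```

Scaled: 188 mm / 750 = 0.2507, -80 mm / 750 = -0.1067, 6 degrees / 180 = 0.0333.

Request:
send_rows:
  rows: "0 0 0 0 0 -0.0533 -1;0 0 0 0 0 -0.1067 -1;0 0 0.0333 -0.004 0.2507 -0.1067 -1;0 0 0.0333 -0.004 0.2507 -0.1067 -1;0 0 0.0333 -0.004 0.2507 -0.1067 -1;0 0 0.0333 -0.004 0.2507 -0.1067 -1;0 0 0.0333 -0.004 0.2507 -0.1067 -1;0 0 0.0333 -0.004 0.2507 -0.1067 -1"

```text
time: 15.4
eef_pos: [0.5315, -0.2607, 0.1255]
tcp_rot: [0.999, 0.036, -0.001, -0.001]
contact_force: [-0.7, 0.1, -0.1]
opening: 0.096
finger_force: 32.3
```

```bash
python3 go.py 0.534 -0.263 0.048 -86
```

```text
turn z (tool) 0.1 q6 0.87
turn z (tool) -179.9 q6 0.87
shift mm [ 2.4  2.5 77.5] pos [ 0.5315 -0.2607  0.1255] t 15.4 tilt [-0.001  0.001 -1.   ] open 0.1 y dir -85.9
```

Scaled: 79 mm / 750 = 0.1053, 75 mm / 750 = 0.1.

Request:
send_rows:
  rows: "0 0 0 0.0027 0.0027 0.0533 -1;0 0 0 0.0027 0.0027 0.0867 -1;0 0 0 0.0027 0.0027 0.1 -1;0 0 0 0.0027 0.0027 0.1053 -1;0 0 0 0.0027 0.0027 0.1053 -1;0 0 0 0.0027 0.0027 0.1053 -1;0 0 0 0.0027 0.0027 0.1053 -1"

```text
time: 16.27
eef_pos: [0.5345, -0.2646, 0.0478]
tcp_rot: [0.999, 0.035, 0.001, 0.0]
contact_force: [0.5, -0.5, -0.6]
opening: 0.097
finger_force: 32.3
```

Scaled: -80 mm / 750 = -0.1067, -40 mm / 750 = -0.0533.

Request:
send_rows:
  rows: "0 0 0 0 0 0.0013 0.0;0 0 0 0 0 0.0013 0.0;0 0 0 0 0 0.0013 0.0;0 0 0 0 0 0.0013 0.0;0 0 0 0 0 -0.0533 0.2;0 0 0 0 0 -0.1067 0.2;0 0 0 0 0 -0.1067 0.2;0 0 0 0 0 -0.1067 0.2"

```text
time: 17.27
eef_pos: [0.5337, -0.2641, 0.1265]
tcp_rot: [0.999, 0.035, -0.0, -0.0]
contact_force: [-0.4, -0.2, -0.3]
opening: 0.601
finger_force: 0.0
```

```bash
python3 go.py 0.6755 -0.067 0.125 -80; python3 -c "
from h import *
shot('wrist','w5.png')"
```

```text
turn z (tool) -6.0 q6 0.87
turn z (tool) 174.0 q6 0.87
shift mm [ 155.3 -186.6    1.5] pos [ 0.5337 -0.2641  0.1265] t 17.275 tilt [-0.001  0.001 -1.   ] open 0.6 y dir -86.0
```

View pics/w5.png

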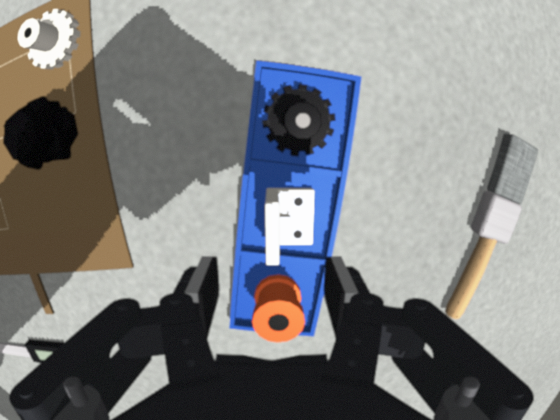

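The blue kit is complete: gear (300,118), bracket (290,215) and roller (278,310) each have their own pocket. The white gear is next.

Scaled: -187 mm / 750 = -0.2493, 155 mm / 750 = 0.2067, -6 degrees / 180 = -0.0333.

Request:
send_rows:
  rows: "0 0 -0.0333 0.2067 -0.2493 0 0.2;0 0 -0.0333 0.2067 -0.2493 0 0.2;0 0 -0.0333 0.2067 -0.2493 0 0.2;0 0 -0.0333 0.2067 -0.2493 0 0.2;0 0 -0.0333 0.2067 -0.2493 0 0.2;0 0 -0.0333 0.2067 -0.2493 0 0.2;0 0 -0.0333 0.2067 -0.2493 0 0.2;0 0 -0.0333 0.2067 -0.2493 0 0.2"

```text
time: 18.32
eef_pos: [0.675, -0.0681, 0.1268]
tcp_rot: [0.996, 0.086, -0.0, -0.0]
contact_force: [0.9, -0.5, 0.2]
opening: 0.599
finger_force: 0.0
```

```bash
python3 go.py 0.6755 -0.067 0.044 -80; python3 -c "
from h import *
shot('wrist','w6.png')"
```

```text
turn z (tool) -0.1 q6 1.15
turn z (tool) 179.9 q6 1.15
shift mm [ 0.8 -1.  82.8] pos [ 0.675  -0.0681  0.1268] t 18.325 tilt [-0.001  0.    -1.   ] open 0.6 y dir -80.1
```

View pics/w6.png

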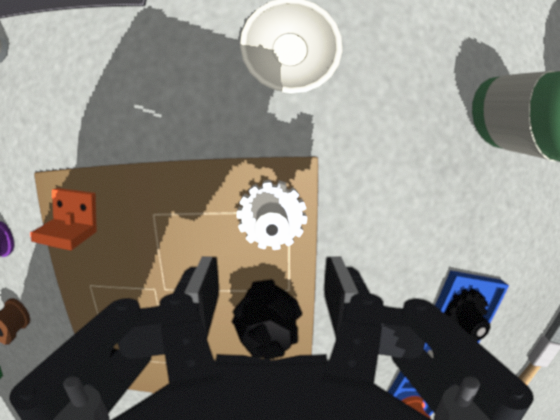

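The hub at (272,229) is centred between the fingers, and the failed print at (268,318) is clear behind it.

Scaled: 81 mm / 750 = 0.108, 65 mm / 750 = 0.0867.

Request:
send_rows:
  rows: "0 0 0 0 0 0.0533 0.2;0 0 0 0 0 0.0867 0.2;0 0 0 0 0 0.108 0.2;0 0 0 0 0 0.108 0.2;0 0 0 0 0 0.108 -1;0 0 0 0 0 0.108 -1;0 0 0 0 0 0.108 -1;0 0 0 0 0 0.108 -1"

```text
time: 19.38
eef_pos: [0.6768, -0.0672, 0.048]
tcp_rot: [0.996, 0.087, 0.002, 0.001]
contact_force: [0.1, 0.1, 6.5]
opening: 0.27
finger_force: 29.9
```

```bash
python3 go.py 0.461 0.319 0.135 -80
```

```text
turn z (tool) 0.0 q6 1.15
turn z (tool) -180.0 q6 1.15
shift mm [-145.  -417.8  -88. ] pos [ 0.6768 -0.0672  0.048 ] t 19.375 tilt [ 0.003 -0.001 -1.   ] open 0.27 y dir -80.0
```

Scaled: -438 mm / 750 = -0.584, -214 mm / 750 = -0.2853.

Request:
send_rows:
  rows: "0 0 0 0 0 -0.0667 -1;0 0 0 0 0 -0.12 -1;0 0 0 -0.2853 -0.584 -0.12 -1;0 0 0 -0.2853 -0.584 -0.12 -1;0 0 0 -0.2853 -0.584 -0.12 -1;0 0 0 -0.2853 -0.584 -0.12 -1;0 0 0 -0.2853 -0.584 -0.12 -1;0 0 0 -0.2853 -0.584 -0.12 -1"

```text
time: 20.38
eef_pos: [0.453, 0.2375, 0.1358]
tcp_rot: [0.996, 0.087, -0.0, -0.0]
contact_force: [0.0, 1.0, -0.2]
opening: 0.266
finger_force: 29.5
```

```bash
python3 go.py 0.3895 0.327 0.135 -80
```

```text
turn z (tool) 0.0 q6 1.68
turn z (tool) -180.0 q6 1.68
shift mm [-46.9 -99.2   0.8] pos [0.453  0.2375 0.1358] t 20.375 tilt [-0. -0. -1.] open 0.27 y dir -80.0
```

Scaled: -95 mm / 750 = -0.1267, -45 mm / 750 = -0.06.

Request:
send_rows:
  rows: "0 0 0 -0.06 -0.1267 0 -1;0 0 0 -0.06 -0.1267 0 -1;0 0 0 -0.06 -0.1267 0 -1;0 0 0 -0.06 -0.1267 0 -1;0 0 0 -0.06 -0.1267 0 -1"

```text
time: 21.0
eef_pos: [0.3947, 0.321, 0.136]
tcp_rot: [0.996, 0.087, -0.0, 0.0]
contact_force: [0.5, -0.3, -0.1]
opening: 0.268
finger_force: 29.6
```

```bash
python3 go.py 0.3895 0.327 0.048 -80; python3 - <<'E'
from fit import *
T=shot('top'); C=shot('scene')
print(np.round(fit([C],tray,'green',.461,.319,-.1,0,.13),4))
E
```

```text
turn z (tool) -0.1 q6 1.88
turn z (tool) 179.9 q6 1.88
shift mm [-4.  -6.8 88. ] pos [0.3947 0.321  0.136 ] t 21.0 tilt [-0. -0. -1.] open 0.27 y dir -80.1
[ 0.461   0.319  -5.7296  0.1009]
```

Scaled: 88 mm / 750 = 0.1173, 83 mm / 750 = 0.1107.

Request:
send_rows:
  rows: "0 0 0 -0.0053 -0.008 0.0533 -1;0 0 0 -0.0053 -0.008 0.0933 -1;0 0 0 -0.0053 -0.008 0.1107 -1;0 0 0 -0.0053 -0.008 0.1173 -1;0 0 0 -0.0053 -0.008 0.1173 -1;0 0 0 -0.0053 -0.008 0.1173 -1;0 0 0 -0.0053 -0.008 0.1173 -1"

```text
time: 21.98
eef_pos: [0.3895, 0.3274, 0.0488]
tcp_rot: [0.996, 0.087, 0.001, -0.0]
contact_force: [1.1, 0.5, -0.1]
opening: 0.27
finger_force: 29.6
```

```bash
python3 go.py 0.3895 0.327 0.048 -80
```

```text
turn z (tool) 0.0 q6 1.9
turn z (tool) -180.0 q6 1.9
shift mm [-0.   0.4  0.8] pos [0.3895 0.3274 0.0488] t 21.975 tilt [ 0.001  0.001 -1.   ] open 0.27 y dir -80.0
```

Scaled: -85 mm / 750 = -0.1133, -40 mm / 750 = -0.0533.

Request:
send_rows:
  rows: "0 0 0 0 0 0.0013 -1;0 0 0 0 0 0.0013 0.2;0 0 0 0 0 0.0013 0.2;0 0 0 0 0 0.0013 0.2;0 0 0 0 0 -0.0533 0.2;0 0 0 0 0 -0.1133 0.2;0 0 0 0 0 -0.1133 0.2"

```text
time: 22.85
eef_pos: [0.3915, 0.3286, 0.1374]
tcp_rot: [0.996, 0.088, 0.004, -0.002]
contact_force: [0.2, 0.2, -1.4]
opening: 0.597
finger_force: 0.0
```

```bash
python3 go.py 0.6355 0.104 0.135 4; python3 - <<'E'
from fit import *
T=shot('top'); C=shot('scene')
for ps in ([T],[C],[T,C]): print(np.round(fit(ps,brk,'orange',.649,.104,.06,.004),4))
E
```

```text
turn z (tool) -84.0 q6 1.9
turn z (tool) 96.0 q6 1.9
shift mm [201.1 263.7   3.3] pos [0.3915 0.3286 0.1374] t 22.85 tilt [ 0.008  0.004 -1.   ] open 0.6 y dir -80.0
[0.649  0.1046 0.5033 0.0909]
[0.6481 0.106  5.4641 0.0872]
[0.649  0.1044 3.5132 0.0995]
```

Scaled: 263 mm / 750 = 0.3507, 201 mm / 750 = 0.268, -83 degrees / 180 = -0.4611.

Request:
send_rows:
  rows: "0 0 -0.4611 0.268 0.3507 0 0.1;0 0 -0.4611 0.268 0.3507 0 0.1;0 0 -0.4611 0.268 0.3507 0 0.1;0 0 -0.4611 0.268 0.3507 0 0.1;0 0 -0.4611 0.268 0.3507 0 0.1;0 0 -0.4611 0.268 0.3507 0 0.1;0 0 -0.4611 0.268 0.3507 0 0.1;0 0 -0.4611 0.268 0.3507 0 0.1"

```text
time: 23.95
eef_pos: [0.6316, 0.1024, 0.13]
tcp_rot: [0.687, 0.727, -0.002, -0.002]
contact_force: [0.1, -0.1, -0.1]
opening: 0.552
finger_force: 0.0
```

Request:
send_rows:
  rows: "0 0 0 0 0 0 0.1;0 0 0 0 0 0 0.1"

```text
time: 24.2
eef_pos: [0.632, 0.1032, 0.1317]
tcp_rot: [0.689, 0.725, -0.001, -0.001]
contact_force: [-0.1, -1.0, 0.5]
opening: 0.546
finger_force: 0.0
```

```bash
python3 go.py 0.6355 0.104 0.045 3; python3 -c "
from h import *
shot('wrist','w7.png')"
```

```text
turn z (tool) -0.1 q6 -0.05
turn z (tool) 179.9 q6 -0.05
shift mm [ 0.6  3.8 86.7] pos [0.632  0.1032 0.1317] t 24.2 tilt [-0.002  0.    -1.   ] open 0.55 y dir 2.9
```

View pics/w7.png

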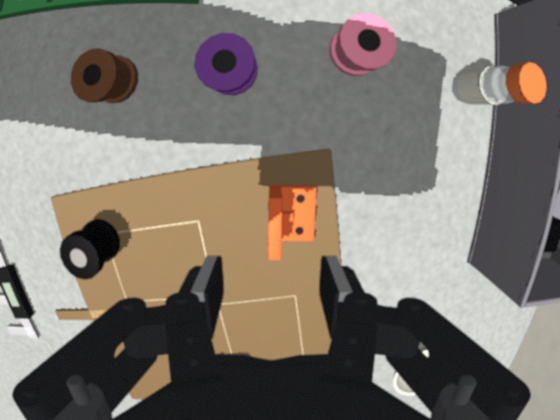

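The wall at (275,228) is about 3 mm right of the finger centre at 271 and parallel to the pads. I'm shifting 3 mm and gripping.

Scaled: 86 mm / 750 = 0.1147, 70 mm / 750 = 0.0933.

Request:
send_rows:
  rows: "0 0 0 0.0013 0.004 0.0533 0.1;0 0 0 0.0013 0.004 0.0933 0.1;0 0 0 0.0013 0.004 0.1147 0.1;0 0 0 0.0013 0.004 0.1147 0.1;0 0 0 0.0013 0.004 0.1147 -1;0 0 0 0.0013 0.004 0.1147 -1;0 0 0 0.0013 0.004 0.1147 -1;0 0 0 0.0013 0.004 0.1147 -1"

```text
time: 25.25
eef_pos: [0.6368, 0.1043, 0.0489]
tcp_rot: [0.688, 0.726, 0.001, 0.001]
contact_force: [-0.8, -1.1, 6.4]
opening: 0.098
finger_force: 33.0
```

```bash
python3 go.py 0.519 0.3125 0.135 -6
```

```text
turn z (tool) 9.0 q6 -0.05
turn z (tool) -171.0 q6 -0.05
shift mm [ 214.1 -106.4  -86.4] pos [0.6368 0.1043 0.0489] t 25.25 tilt [ 0.003  0.    -1.   ] open 0.1 y dir 3.0
```

Scaled: 214 mm / 750 = 0.2853, -106 mm / 750 = -0.1413, 9 degrees / 180 = 0.05.

Request:
send_rows:
  rows: "0 0 0 0 0 -0.0667 -1;0 0 0 0 0 -0.12 -1;0 0 0.05 0.2853 -0.1413 -0.12 -1;0 0 0.05 0.2853 -0.1413 -0.12 -1;0 0 0.05 0.2853 -0.1413 -0.12 -1;0 0 0.05 0.2853 -0.1413 -0.12 -1;0 0 0.05 0.2853 -0.1413 -0.12 -1;0 0 0.05 0.2853 -0.1413 -0.12 -1"

```text
time: 26.25
eef_pos: [0.5184, 0.3121, 0.1367]
tcp_rot: [0.743, 0.67, -0.0, 0.0]
contact_force: [0.5, -1.4, -0.9]
opening: 0.096
finger_force: 32.1
```

Request:
send_rows:
  rows: "0 0 0 0 0 0 -1;0 0 0 0 0 0 -1"

```text
time: 26.5
eef_pos: [0.5192, 0.3113, 0.137]
tcp_rot: [0.744, 0.669, -0.0, 0.0]
contact_force: [0.1, -0.6, 0.5]
opening: 0.096
finger_force: 32.1
```

```bash
python3 go.py 0.519 0.3125 0.049 -6
```

```text
turn z (tool) -0.1 q6 0.48
turn z (tool) 179.9 q6 0.48
shift mm [ 1.2 -0.4 88. ] pos [0.5192 0.3113 0.137 ] t 26.5 tilt [-0. -0. -1.] open 0.1 y dir -6.1
```

Scaled: 88 mm / 750 = 0.1173, 83 mm / 750 = 0.1107.

Request:
send_rows:
  rows: "0 0 0 0 0 0.0533 -1;0 0 0 0 0 0.0933 -1;0 0 0 0 0 0.1107 -1;0 0 0 0 0 0.1173 -1;0 0 0 0 0 0.1173 -1;0 0 0 0 0 0.1173 -1;0 0 0 0 0 0.1173 -1"

```text
time: 27.38
eef_pos: [0.519, 0.3127, 0.05]
tcp_rot: [0.743, 0.669, 0.001, 0.0]
contact_force: [-0.4, 0.5, -0.5]
opening: 0.095
finger_force: 32.1
```

Scaled: -100 mm / 750 = -0.1333, -85 mm / 750 = -0.1133.

Request:
send_rows:
  rows: "0 0 0 0 0 0.0013 -1;0 0 0 0 0 0.0013 0;0 0 0 0 0 0.0013 0;0 0 0 0 0 0.0013 0;0 0 0 0 0 0.0013 0;0 0 0 0 0 -0.0533 0.2;0 0 0 0 0 -0.1133 0.2;0 0 0 0 0 -0.1333 0.2"

```text
time: 28.38
eef_pos: [0.5202, 0.3131, 0.1527]
tcp_rot: [0.743, 0.669, 0.003, 0.001]
contact_force: [-0.4, 1.3, -0.4]
opening: 0.598
finger_force: 0.0
```

Scaled: 150 mm / 750 = 0.2, -120 mm / 750 = -0.16.

Request:
send_rows:
  rows: "0 0 0 0 0 -0.08 0.2;0 0 0 0.2 0.08 -0.1333 0.2;0 0 0 0.2 0.08 -0.16 0.2;0 0 0 0.2 0.08 -0.16 0.2;0 0 0 0.2 0.08 -0.16 0.2;0 0 0 0.2 0.08 -0.16 0.2"

```text
time: 29.12
eef_pos: [0.593, 0.4547, 0.2668]
tcp_rot: [0.743, 0.669, -0.002, -0.0]
contact_force: [-0.2, 0.7, -0.5]
opening: 0.604
finger_force: 0.0
```

```bash
python3 - <<'E'
from h import *
T=shot('top')['color'][110:330,80:440]; C=shot('scene')['color'][60:400,120:420]
cv2.imwrite('pics/e.png',np.hstack([cv2.resize(T,(440,269)),np.zeros((269,4,3),np.uint8)])[:,:,::-1]) if 0 else None
a=cv2.resize(T,(760,464))[:,:,::-1]; cv2.imwrite('pics/e1.png',a)
cv2.imwrite('pics/e2.png',cv2.resize(C,None,fx=1.75,fy=1.75)[:,:,::-1])
E
```

```text
(no output)
```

View pics/e1.png

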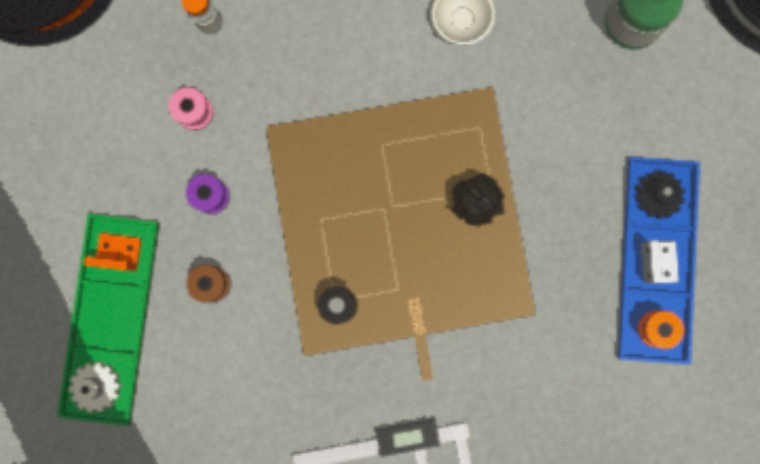

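View pics/e2.png

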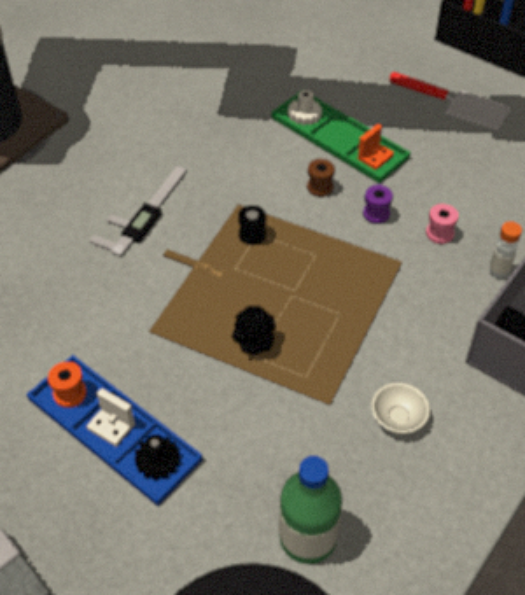

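The top and scene views show all five parts in their own pockets, and the spare roller and failed print untouched. I'll enlarge the green tray to check that the white gear, near (95,387) in the top view, is flat.

```bash
python3 - <<'E'
from fit import *
T,C=shot('top'),shot('scene')
a=T['color'][200:320,100:165]; b=C['color'][100:170,270:360]
cv2.imwrite('pics/e3.png',np.hstack([cv2.resize(a,(300,554),interpolation=2),cv2.resize(b,(500,389),interpolation=2) if 0 else cv2.copyMakeBorder(cv2.resize(b,(490,381),interpolation=2),0,173,0,0,0)])[:,:,::-1])
E
```

```text
(no output)
```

View pics/e3.png

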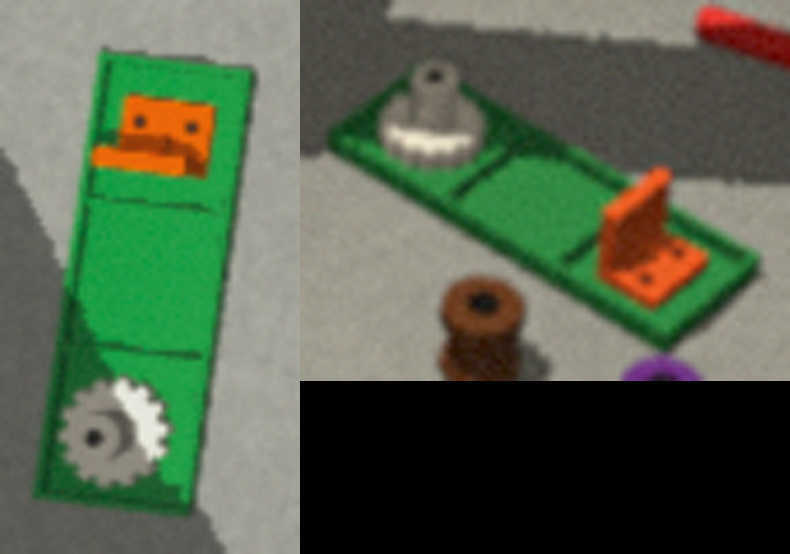

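The white gear at (115,432) lies flat inside its pocket walls and the orange bracket at (165,135) is flat in its own pocket, so I'm handing the job in.

```bash
python3 -c "
from plant import ctrl
print(ctrl.sign_off())"
```

```text
the job is handed in; nothing more can be done
None
```

The job is handed in at about 29 s: both kits are made up, each part upright in its own pocket, and the spare black roller, the failed print and the look-alikes were left where they were.

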